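Draw the science tray up to the line

ROBOT

A 7-joint arm with a two-finger parallel gripper is mounted at the origin on the work surface. World frame = base frame: x ahead of the robot, y to its left, z up, the work surface at z = 0. Lengths are in mm, angles in degrees, forces in N, time in s.
With the tool pointing down it reaches from about 425 to 1025 mm from the base axis. Payload 9.4 kg.
Tool frame: the origin (TCP) lies at the very end of the fingers, on their centre line; the grasp point (between the pads) lies 19 mm behind it; z points along the fingers, y is the line along which they close (so a half turn about z gives the same grasp; the last joint's range is limited). The gripper opens to 85 mm and grips with 20 to 120 N. Pads are 22 mm wide; open, the fingers measure 114 mm over their backs; the gripper's body (76 mm by 85 mm) begins 54 mm behind the grasp point. The pads swing forward as they close: fully open they stand 13 mm farther back than shut.
Start: joints at [-71.087, 34.337, -0.143, 91.639, 0.103, 54.024, -4.572], TCP at [286.866, 665.832, 231.275] pointing down, gripper open.
Joint ranges: [-147.43, 147.43], [-19.82, 112.94], [-74.19, 73.91], [6.32, 146.72], [-59.91, 239.91], [6.04, 106.73], [-150.56, 150.56]. Speed limits (degrees/s): [127.2, 127.2, 172.46, 172.46, 180, 180, 180].

INTERFACE

Orientations are given as a 3x3 rotation matrix whose columns are the frame's x, y, z axes.
In Python, from plant import env gives the robot as it stands.
- The arm moves only by the tool send_rows, never from a script. Its argument "steps" is a list of rows, each an object of numbers: "hand": the closure, from 0 (fully open) to 1 (shut); "tx", "ty", "tz": the shift along the tool's x, y, z in cm; "turn": the turn about the tool's z in degrees. In form: [{"hand": .., "tx": .., "ty": .., "tz": .., "turn": ..}, ...]. A call has 1 to 20 rows; each row is the pose to reach, as a shift and turn from the pose commanded when the call began, along the tool's axes at that moment; what a row does not reach only later rows make up. A row lasts 1/8 s, in which the tool goes at most 62.5 mm and 10.7 degrees, less where a joint would pass 70% of its speed; a pose out of reach is approached as far as the arm can. A call with a gripper value outside its range is refused whole. The fingers move at their own pace and stop on an object; the grip force is fixed at half the most. Time passes only in rows, so rows that repeat a pose let the fingers close. It gives the time, the measured TCP pose, the force, the opening and the grip force at its end, in the units of the state.
- env.observe(): the state, without advancing time (a new reading comes with each control period).
- env.read_camera(name): name is "side" or "top"; returns a dict with "image" (420x560x3 uint8, red, green, blue), "vfov" (degrees; the focal length in pixels is half the picture's height over the tangent of half this angle, whatever the lens; pixels are square), "cx", "cy" (the principal point, pixels), "k1" (the pictures are not rectified: a ray, as slopes to the right and down, at radius r is drawn at 1 + k1 r^2 times it, then the intrinsics apply), "xyz" and "rotation" of the camera in the world. Camera axes: x right, y up, looking along -z (the intrinsics and any distortion apply to the point x, -y, -z); pixel columns grow to the right and rows downward; lengths in mm; the calibration is good to about 2 mm. A picture is of the moment at which its call begins. There is no depth.
- env.close_job(): hands the job in; it is judged then, once.
The state is a dict: "t": time; "qpos": joint angles; "joint_vel": joint speeds; "tau": joint torques, N m; "ee_pos": TCP position; "ee_rot": TCP orientation; "force": force on the tool from outside, world axes, zero at the start; "torque": the same for the moment, N m; "finger_gap": finger opening in mm; "gripper_force": force on a finger pad.
Only numpy, scipy, OpenCV 4.12 (cv2) and the standard library are available. Lean on these libraries where they do the work, as an engineer would, in place of code of your own. Each camera call takes 0.05 s, during which the arm holds its last target. There are 200 camera calls.

TASK

Fetch the purple tray with the mortar in it: hook a fingertip behind its far lip and drag it closer along the bench, without lifting it, until its near edge lies over the yellow tape line and it is roughly square to the line. Keep the mortar upright in the tray, leave the green tray and the wash bottle where they are, and let go.

Things in the scene. Friction and masses are not known exactly. Their poses are not given: they have to be found in the camera images.
- purple_tray_far_lip: Far lip of the loose purple tray (about 0.5 kg, slides with a few N). Rim 150 mm deep by 200 mm wide, a flat lip 6 mm thick overhanging the 4 mm walls by 8 mm; tray 55 mm high. Origin: middle of the far rim's outer top edge; x points outward (away from the robot, within 12 degrees at the start), y along the lip, z up. Tray's centre 75 mm along -x. Bench clear 60 mm behind its middle half.
- purple_tray_near_edge (a point): Middle of the near edge of the same purple tray: outer, top edge of the rim on the robot's side, 55 mm above the bench, 150 mm from the far edge. Axes as the far lip's. This point must come over the tape.
- tape: Straight yellow tape line stuck flat on the bench, 40 mm wide (x) and 800 mm long (y), no real thickness. Origin: its centre line, mid-length, on the bench. x points away from the robot across the line, y along it. It lies on the robot's side of both trays.
- mortar_center (a point): White ceramic mortar with its pestle, standing loose in the purple tray: 84 mm across the rim, 45 mm high; the pestle sticks up to about 67 mm above the bench. This point: on its axis, half-way up. z is up its axis. It weighs about 0.25 kg and is not to be handled.
- green_tray: Bystander: loose green tray, same shape and size as the purple one (150 by 200 mm, 55 mm high), holding a glass beaker 56 mm across and 55 mm high. Origin: centre of its underside; x to its far side. It stands left or right of the purple tray, 25 mm or more between them.
- wash_bottle: Bystander: white plastic wash bottle with a red cap, 60 mm across, 150 mm tall, standing loose on the bench beyond the trays, about midway between them in y. Origin: centre of its underside.
Mind the look-alikes: they are no part of the job. Several things look just like the part that bears purple_tray_far_lip: the one meant starts farthest from the robot's base.

How it is judged:
By the outcome, as a careful person would: the job done as asked, in the order asked, and still so for the second after the job is handed in, with the robot touching nothing.
It also fails if it takes over 32 s, if anything falls off the work surface, if the arm or the gripper's body presses on something with over 40 N, if the wrist force passes 120 N, or if a joint passes its speed limit or range.

## Working session

There is one attempt and no reset: what is moved stays moved. The work goes in short steps, Python scripts to look and compute and a tool call to move; the robot and the scene stay as the last step left them, time stands still between calls to the robot, and variables do not carry over. Pictures are saved under pics/ and viewed, at most 10 in all, crops included, and the job is handed in when it is done.

Besides the shell and the picture viewer there is one more tool, called after "Emit:" in YAML: its name, and indented under it one key for each argument. send_rows: Moves the arm, as the interface text tells. Its arguments: {"type":"object","properties":{"steps":{"type":"array"}},"required":["steps"]}

```bash
mkdir -p pics; ls
python3 - <<'E'
from plant import env
import cv2,numpy as np,pickle
s=env.observe()
print(s['t'],s['ee_pos'],np.round(s['ee_rot'],3),s['force'],s['finger_gap'])
for n in('top','side'):
    c=env.read_camera(n); cv2.imwrite(f'pics/{n}0.png',c['image'][:,:,::-1])
    pickle.dump(c,open(f'{n}0.pkl','wb'))
    print(n,{k:v for k,v in c.items() if k!='image'})
E
```

```text
pics
0.0 [286.72270532 665.3923104  230.43328801] [[-0.918  0.396 -0.   ]
 [ 0.396  0.918 -0.001]
 [-0.    -0.002 -1.   ]] [0.16615675 1.03144979 0.49874769] 85.1879800805567
top {'vfov': 43.93920267594302, 'cx': 289.1022709254875, 'cy': 214.20233915521837, 'k1': -0.1932349806826717, 'xyz': array([ 425.7954617 ,  -82.69227223, 1271.48058475]), 'rotation': array([[ 0.01028505,  0.99881889, -0.0474872 ],
       [-0.99992965,  0.00999265, -0.00639093],
       [-0.00590886,  0.04754959,  0.9988514 ]])}
side {'vfov': 45.29694211473932, 'cx': 284.21417975606886, 'cy': 206.13158562497424, 'k1': -0.01986340762813264, 'xyz': array([ 223.70497744, -753.36510792,  797.05323169]), 'rotation': array([[ 0.94484744,  0.21798395, -0.24443059],
       [-0.32709686,  0.66558557, -0.670823  ],
       [ 0.01646082,  0.71377787,  0.70017869]])}
```

View pics/top0.png

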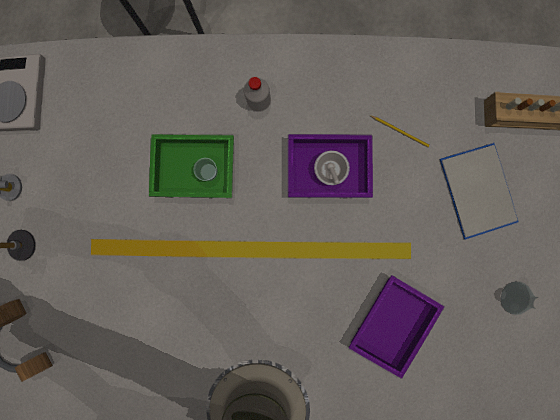

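View pics/side0.png

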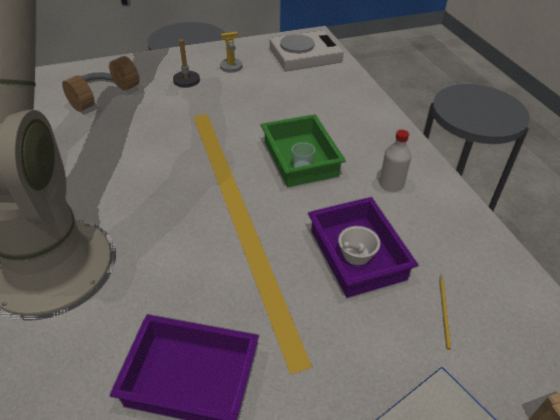

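The top view shows two purple trays. The one at (330,167) holds the mortar and is farther from the base. The empty one at (396,326) is near the base and is the look-alike. The green tray is at (191,166), the bottle at (257,92), and the tape runs from (91,247) to (411,251). I choose the tray at (330,167) and check it in a crop.

```bash
cat > h.py <<'E'
import numpy as np,cv2
def K(c):
    f=c['image'].shape[0]/2/np.tan(np.radians(c['vfov']/2))
    return np.array([[f,0,c['cx']],[0,f,c['cy']],[0,0,1]]),np.array([c['k1'],0,0,0,0.])
def back(c,px,z):
    k,d=K(c); p=cv2.undistortPoints(np.array(px,float).reshape(-1,1,2),k,d)[:,0]
    r=np.c_[p[:,0],-p[:,1],-np.ones(len(p))]@c['rotation'].T
    return c['xyz']+r*((z-c['xyz'][2])/r[:,2])[:,None]
E
python3 - <<'E'
import pickle,cv2
c=pickle.load(open('top0.pkl','rb'))
i=c['image'][60:270,130:390,::-1]
cv2.imwrite('pics/crop1.png',cv2.resize(i[60:145,140:255],None,fx=6,fy=6,interpolation=cv2.INTER_CUBIC))
E
```

```text
(no output)
```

View pics/crop1.png

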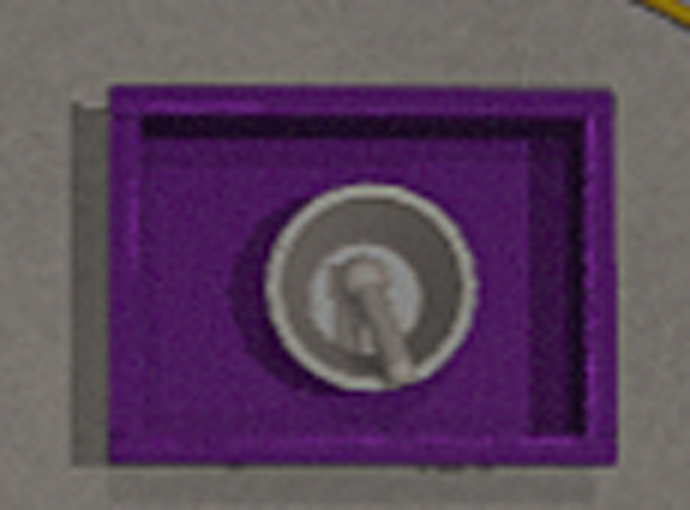

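The crop shows the purple tray with the mortar. Its rim corners in the crop are (109,86), (614,89), (108,465) and (616,465).

Run:
```python
import pickle,numpy as np
from h import *
c=pickle.load(open('top0.pkl','rb'))
q=np.array([[109,86],[614,89],[108,465],[616,465],[370,287]])
P=lambda q:(q+.5)/6-.5+[270,120]
w=back(c,P(q),55);print(np.round(w,1))
print(np.linalg.norm(w[0]-w[1]),np.linalg.norm(w[2]-w[3]),np.linalg.norm(w[0]-w[2]),np.linalg.norm(w[1]-w[3]))
print('mortar',back(c,P(q[4:]),45))
print('far mid',(w[0]+w[1])/2,'near mid',(w[2]+w[3])/2)
print('yaw',[np.degrees(np.arctan2(*(a-b)[[0,1]]*[-1,1])) for a,b in((w[0],w[1]),(w[2],w[3]))])
# tape via colour: 
h=cv2.cvtColor(c['image'],cv2.COLOR_RGB2HSV)
m=cv2.inRange(h,(15,120,80),(35,255,255)); 
m[:225]=0
for x in(110,200,290,331,370,400):
    r=np.where(m[:,x])[0]; print(x,r.min(),r.max(),np.round(back(c,[[x,r.min()-.5],[x,r.max()+.5]],0)[:,:2],1).tolist())
print('bottle',back(c,[[255,84]],150),'green corners',np.round(back(c,[[149,135],[233,135],[149,197],[233,197]],55),0).tolist())
s=pickle.load(open('side0.pkl','rb'))
print('side: far corners',np.round(back(s,[[374,201],[415,263],[309,209],[352,289]],55),1).tolist())
```

```text
[[ 673.9  -69.7   55. ]
 [ 675.5 -269.8   55. ]
 [ 523.8  -70.9   55. ]
 [ 525.9 -270.2   55. ]
 [ 594.9 -173.    55. ]]
200.09804652201277 199.228547981724 150.16023598195096 149.58011995227312
mortar [[ 596.32056196 -173.77954882   45.        ]]
far mid [ 674.70483522 -169.79522387   55.        ] near mid [ 524.8371636  -170.54431401   55.        ]
yaw [np.float64(0.45234103424911853), np.float64(0.6199022167201913)]
110 239 254 [[420.8, 373.7], [380.7, 373.0]]
200 241 256 [[419.4, 143.7], [380.1, 143.2]]
290 242 257 [[419.6, -77.4], [380.6, -77.8]]
331 242 257 [[420.5, -177.6], [381.5, -177.9]]
370 243 257 [[418.8, -273.4], [382.1, -273.7]]
400 243 258 [[419.3, -348.0], [380.0, -348.2]]
bottle [[766.86060543   2.93081189 150.        ]] green corners [[671.0, 264.0, 55.0], [671.0, 60.0, 55.0], [521.0, 259.0, 55.0], [523.0, 57.0, 55.0]]
side: far corners [[670.4, -87.4, 55.0], [668.6, -265.8, 55.0], [529.3, -66.7, 55.0], [529.3, -282.9, 55.0]]
```

The edges measure 200 x 150 mm, which matches the rim. The far lip's middle is at (675,-170), the near edge at x=525 and the tape centre at x=400, so the pull is about 125 mm in -x. The side view agrees. I go above a point about 28 mm behind the lip, with the fingers partly open along the lip so they contact it in two places.

Emit:
send_rows:
  steps:
    - {"hand": 0.4, "tx": -4, "ty": -3.3, "tz": 0, "turn": -3}
    - {"hand": 0.4, "tx": -71.3, "ty": -60, "tz": 0, "turn": -23.7}
    - {"hand": 0.4, "tx": -71.3, "ty": -60, "tz": 0, "turn": -23.7}
    - {"hand": 0.4, "tx": -71.3, "ty": -60, "tz": 0, "turn": -23.7}
    - {"hand": 0.4, "tx": -71.3, "ty": -60, "tz": 0, "turn": -23.7}
    - {"hand": 0.4, "tx": -71.3, "ty": -60, "tz": 0, "turn": -23.7}
    - {"hand": 0.4, "tx": -71.3, "ty": -60, "tz": 0, "turn": -23.7}
    - {"hand": 0.4, "tx": -71.3, "ty": -60, "tz": 0, "turn": -23.7}
    - {"hand": 0.4, "tx": -71.3, "ty": -60, "tz": 0, "turn": -23.7}
    - {"hand": 0.4, "tx": -71.3, "ty": -60, "tz": 0, "turn": -23.7}
    - {"hand": 0.4, "tx": -71.3, "ty": -60, "tz": 0, "turn": -23.7}
    - {"hand": 0.4, "tx": -71.3, "ty": -60, "tz": 0, "turn": -23.7}
    - {"hand": 0.4, "tx": -71.3, "ty": -60, "tz": 0, "turn": -23.7}
    - {"hand": 0.4, "tx": -71.3, "ty": -60, "tz": 0, "turn": -23.7}
    - {"hand": 0.4, "tx": -71.3, "ty": -60, "tz": 0, "turn": -23.7}
    - {"hand": 0.4, "tx": -71.3, "ty": -60, "tz": 0, "turn": -23.7}
    - {"hand": 0.4, "tx": -71.3, "ty": -60, "tz": 0, "turn": -23.7}
    - {"hand": 0.4, "tx": -71.3, "ty": -60, "tz": 0, "turn": -23.7}
    - {"hand": 0.4, "tx": -71.3, "ty": -60, "tz": 0, "turn": -23.7}
    - {"hand": 0.4, "tx": -71.3, "ty": -60, "tz": 0, "turn": -23.7}

```text
t: 2.6
ee_pos: [704.3, -166.3, 231.6]
ee_rot: [[-1.0, -0.008, 0.0], [-0.008, 1.0, 0.0], [-0.0, 0.0, -1.0]]
force: [0.1, 0.2, 0.5]
finger_gap: 51.2
gripper_force: 0.0
```

Run:
```python
from plant import env
import cv2,numpy as np,pickle
s=env.observe()
print(s['t'],s['ee_pos'],np.round(s['ee_rot'],3),s['force'],s['finger_gap'],s['qpos'])
for n in ('side',):
    c=env.read_camera(n); cv2.imwrite(f'pics/{n}1.png',c['image'][:,:,::-1])
```

```text
2.6 [ 704.26185597 -166.25280736  231.60454576] [[-1.    -0.008  0.   ]
 [-0.008  1.     0.   ]
 [-0.     0.    -1.   ]] [0.0750276  0.22040775 0.47725707] 51.152301340171796 [11.03481308 34.26278782 -3.65265713 91.67179329  2.52615653 54.13164881
 97.00468229]
```

View pics/side1.png

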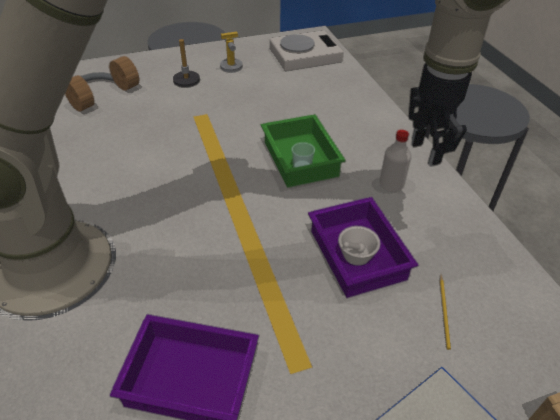

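The side view shows the gripper hovering clear, with its fingertips near (437,158). The tray at (360,247) and the bottle at (395,165) haven't moved, and the area behind the lip is free. I descend behind the lip.

Emit:
send_rows:
  steps:
    - {"hand": 0.4, "tx": 0, "ty": -0.4, "tz": 4, "turn": 0}
    - {"hand": 0.4, "tx": 0, "ty": -0.4, "tz": 9, "turn": 0}
    - {"hand": 0.4, "tx": 0, "ty": -0.4, "tz": 13, "turn": 0}
    - {"hand": 0.4, "tx": 0, "ty": -0.4, "tz": 16, "turn": 0}
    - {"hand": 0.4, "tx": 0, "ty": -0.4, "tz": 18.5, "turn": 0}
    - {"hand": 0.4, "tx": 0, "ty": -0.4, "tz": 20.3, "turn": 0}
    - {"hand": 0.4, "tx": 0, "ty": -0.4, "tz": 21.3, "turn": 0}
    - {"hand": 0.4, "tx": 0, "ty": -0.4, "tz": 21.3, "turn": 0}

```text
t: 3.65
ee_pos: [704.2, -171.2, 18.0]
ee_rot: [[-1.0, -0.007, -0.0], [-0.007, 1.0, 0.0], [0.0, 0.0, -1.0]]
force: [-1.3, -0.5, 0.3]
finger_gap: 51.3
gripper_force: 0.0
```

Run:
```python
from plant import env
import cv2,numpy as np,pickle
c=env.read_camera('side'); a=cv2.resize(c['image'][100:310,260:500,::-1],None,fx=2.5,fy=2.5,interpolation=cv2.INTER_CUBIC); cv2.imwrite('pics/side2.png',a)
print(env.observe()['force'])
```

```text
[ 0.28750528 -0.17648947  0.66068691]
```

View pics/side2.png

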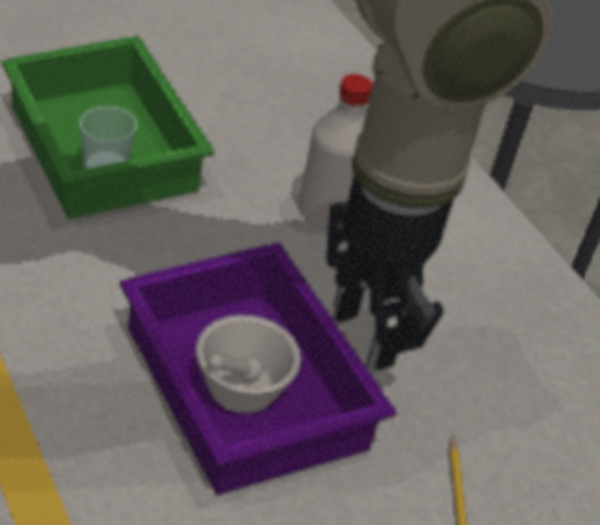

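The crop shows both fingers low behind the far lip, around (345,310) and (385,360). They touch nothing, and the bottle is clear. I ease into contact and start the drag.

Emit:
send_rows:
  steps:
    - {"hand": 0.4, "tx": 0.6, "ty": 0, "tz": 0, "turn": 0}
    - {"hand": 0.4, "tx": 1.0, "ty": 0, "tz": 0, "turn": 0}
    - {"hand": 0.4, "tx": 1.3, "ty": 0, "tz": 0, "turn": 0}
    - {"hand": 0.4, "tx": 1.6, "ty": 0, "tz": 0, "turn": 0}
    - {"hand": 0.4, "tx": 1.9, "ty": 0, "tz": 0, "turn": 0}
    - {"hand": 0.4, "tx": 2.2, "ty": 0, "tz": 0, "turn": 0}
    - {"hand": 0.4, "tx": 2.6, "ty": 0, "tz": 0, "turn": 0}
    - {"hand": 0.4, "tx": 3.0, "ty": 0, "tz": 0, "turn": 0}
    - {"hand": 0.4, "tx": 3.5, "ty": 0, "tz": 0, "turn": 0}
    - {"hand": 0.4, "tx": 4.0, "ty": 0, "tz": 0, "turn": 0}
    - {"hand": 0.4, "tx": 4.5, "ty": 0, "tz": 0, "turn": 0}
    - {"hand": 0.4, "tx": 5.0, "ty": 0, "tz": 0, "turn": 0}
    - {"hand": 0.4, "tx": 5.4, "ty": 0, "tz": 0, "turn": 0}
    - {"hand": 0.4, "tx": 5.7, "ty": 0, "tz": 0, "turn": 0}
    - {"hand": 0.4, "tx": 6.0, "ty": 0, "tz": 0, "turn": 0}

```text
t: 5.58
ee_pos: [644.4, -171.7, 18.4]
ee_rot: [[-1.0, -0.007, 0.0], [-0.007, 1.0, -0.0], [-0.0, -0.0, -1.0]]
force: [4.0, 0.3, 0.9]
finger_gap: 51.6
gripper_force: 2.4
```

Run:
```python
from plant import env
import cv2,numpy as np,pickle
c=env.read_camera('top'); pickle.dump(c,open('top3.pkl','wb'))
a=cv2.resize(c['image'][100:270,230:400,::-1],None,fx=3.5,fy=3.5,interpolation=cv2.INTER_CUBIC); cv2.imwrite('pics/top3.png',a)
print(env.observe()['force'])
```

```text
[3.04747082 0.56756417 0.49673837]
```

View pics/top3.png

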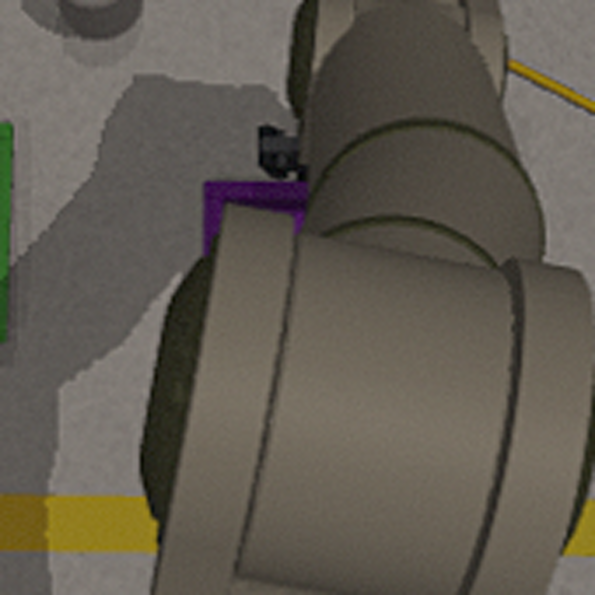

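The arm covers most of the top view. The tray's far-left corner shows at crop (205,182), with its far edge running along row 182 to column 307. The 3-4 N of force shows it is dragging.

Run:
```python
import pickle,numpy as np
from h import *
c=pickle.load(open('top3.pkl','rb'))
q=np.array([[205,182],[305,182]]);w=back(c,(q+.5)/3.5-.5+[230,100],55);print(np.round(w,1))
```

```text
[[ 631.4  -71.3   55. ]
 [ 632.1 -138.7   55. ]]
```

The far edge is at x=632 and still square, with 82 mm to go.

Emit:
send_rows:
  steps:
    - {"hand": 0.4, "tx": 0.3, "ty": 0, "tz": 0, "turn": 0}
    - {"hand": 0.4, "tx": 0.7, "ty": 0, "tz": 0, "turn": 0}
    - {"hand": 0.4, "tx": 1.2, "ty": 0, "tz": 0, "turn": 0}
    - {"hand": 0.4, "tx": 1.7, "ty": 0, "tz": 0, "turn": 0}
    - {"hand": 0.4, "tx": 2.2, "ty": 0, "tz": 0, "turn": 0}
    - {"hand": 0.4, "tx": 2.7, "ty": 0, "tz": 0, "turn": 0}
    - {"hand": 0.4, "tx": 3.2, "ty": 0, "tz": 0, "turn": 0}
    - {"hand": 0.4, "tx": 3.7, "ty": 0, "tz": 0, "turn": 0}
    - {"hand": 0.4, "tx": 4.2, "ty": 0, "tz": 0, "turn": 0}
    - {"hand": 0.4, "tx": 4.7, "ty": 0, "tz": 0, "turn": 0}
    - {"hand": 0.4, "tx": 5.2, "ty": 0, "tz": 0, "turn": 0}
    - {"hand": 0.4, "tx": 5.7, "ty": 0, "tz": 0, "turn": 0}
    - {"hand": 0.4, "tx": 6.2, "ty": 0, "tz": 0, "turn": 0}
    - {"hand": 0.4, "tx": 6.7, "ty": 0, "tz": 0, "turn": 0}
    - {"hand": 0.4, "tx": 7.2, "ty": 0, "tz": 0, "turn": 0}
    - {"hand": 0.4, "tx": 7.6, "ty": 0, "tz": 0, "turn": 0}
    - {"hand": 0.4, "tx": 7.9, "ty": 0, "tz": 0, "turn": 0}
    - {"hand": 0.4, "tx": 8.1, "ty": 0, "tz": 0, "turn": 0}
    - {"hand": 0.4, "tx": 8.2, "ty": 0, "tz": 0, "turn": 0}
    - {"hand": 0.4, "tx": 8.2, "ty": 0, "tz": 0, "turn": 0}

```text
t: 8.12
ee_pos: [562.2, -172.3, 18.3]
ee_rot: [[-1.0, -0.007, -0.0], [-0.007, 1.0, 0.0], [0.0, 0.0, -1.0]]
force: [4.0, 0.1, 1.1]
finger_gap: 51.2
gripper_force: 2.1
```

Run:
```python
from plant import env
import cv2,numpy as np,pickle
c=env.read_camera('side'); pickle.dump(c,open('side4.pkl','wb'))
a=cv2.resize(c['image'][130:370,170:450,::-1],None,fx=2.5,fy=2.5,interpolation=cv2.INTER_CUBIC); cv2.imwrite('pics/side4.png',a)
```

```text
(no output)
```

View pics/side4.png

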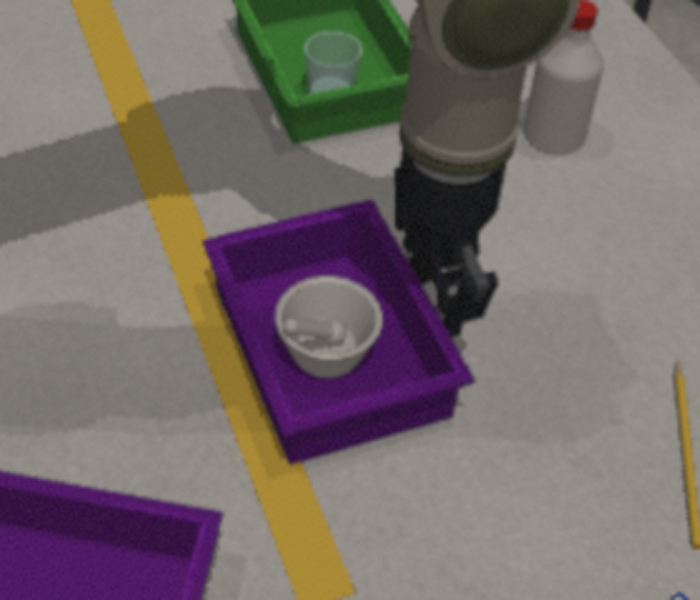

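The side crop shows the mortar upright in the tray and the near edge from (207,240) to (287,432), over the tape. The green tray and bottle look untouched. I back off, rise and swing aside to check from the top.

Emit:
send_rows:
  steps:
    - {"hand": 0.4, "tx": -0.4, "ty": 0, "tz": 0, "turn": 0}
    - {"hand": 0.4, "tx": -1.2, "ty": 0, "tz": 0, "turn": 0}
    - {"hand": 0.4, "tx": -2.2, "ty": 0, "tz": 0, "turn": 0}
    - {"hand": 0.4, "tx": -3, "ty": 0, "tz": 0, "turn": 0}
    - {"hand": 0.4, "tx": -3, "ty": 0, "tz": -2, "turn": 0}
    - {"hand": 0.4, "tx": -3, "ty": 0, "tz": -6, "turn": 0}
    - {"hand": 0.4, "tx": -3, "ty": 0, "tz": -11, "turn": 0}
    - {"hand": 0.4, "tx": -3, "ty": 0, "tz": -16, "turn": 0}
    - {"hand": 0.4, "tx": -3, "ty": 0, "tz": -21, "turn": 0}
    - {"hand": 0.4, "tx": -3, "ty": 4, "tz": -24, "turn": 0}
    - {"hand": 0.4, "tx": -3, "ty": 10, "tz": -24, "turn": 0}
    - {"hand": 0.4, "tx": -3, "ty": 16, "tz": -24, "turn": 0}
    - {"hand": 0.4, "tx": -3, "ty": 22, "tz": -24, "turn": 0}
    - {"hand": 0.4, "tx": -3, "ty": 28, "tz": -24, "turn": 0}
    - {"hand": 0.4, "tx": -3, "ty": 34, "tz": -24, "turn": 0}
    - {"hand": 0.4, "tx": -3, "ty": 40, "tz": -24, "turn": 0}
    - {"hand": 0.4, "tx": -3, "ty": 46, "tz": -24, "turn": 0}
    - {"hand": 0.4, "tx": -3, "ty": 49, "tz": -24, "turn": 0}
    - {"hand": 0.4, "tx": -3, "ty": 50, "tz": -24, "turn": 0}
    - {"hand": 0.4, "tx": -3, "ty": 50, "tz": -24, "turn": 0}

```text
t: 10.68
ee_pos: [588.8, 327.0, 258.8]
ee_rot: [[-1.0, -0.007, 0.0], [-0.007, 1.0, -0.001], [-0.0, -0.001, -1.0]]
force: [0.3, -0.3, 0.1]
finger_gap: 51.3
gripper_force: 0.0
```

Run:
```python
from plant import env
import cv2,numpy as np,pickle
c=env.read_camera('top'); pickle.dump(c,open('top5.pkl','wb'))
a=cv2.resize(c['image'][170:280,260:400,::-1],None,fx=5,fy=5,interpolation=cv2.INTER_CUBIC); cv2.imwrite('pics/top5.png',a)
```

```text
(no output)
```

View pics/top5.png

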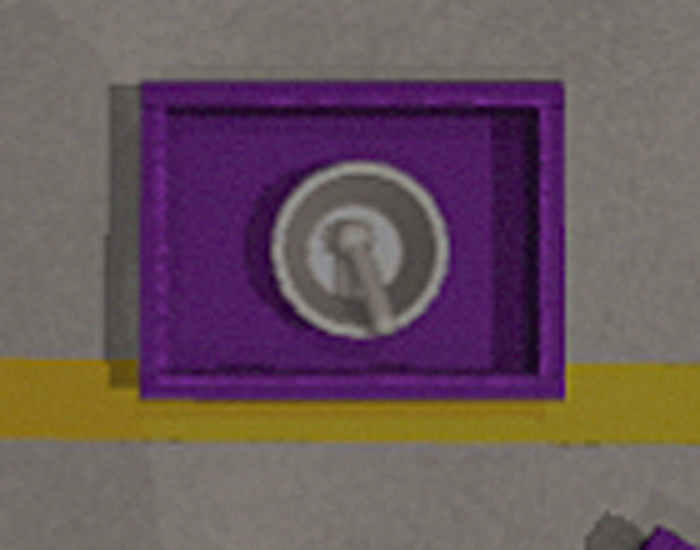

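The top crop shows the near edge along row 399, from column 141 to 565. The tape spans rows 360-441, and the mortar is upright.

Run:
```python
import pickle,numpy as np
from h import *
c=pickle.load(open('top5.pkl','rb'))
P=lambda q:(np.array(q)+.5)/5-.5+[260,170]
print(np.round(back(c,P([[141,399],[565,399],[141,82],[563,82]]),55),1))
print(np.round(back(c,P([[60,359],[60,440],[640,364],[640,443]]),0),1))
c0=pickle.load(open('top0.pkl','rb'))
d=cv2.absdiff(c['image'],c0['image'])
s=pickle.load(open('side4.pkl','rb'));s0=pickle.load(open('side0.pkl','rb'))
# bystander shift: red cap & green centroid
for a,b in((c0,c),):
  for lo,hi,n in(((50,100,50),(75,255,255),'green'),((0,150,80),(8,255,255),'cap')):
    for k in(a,b):
      m=cv2.inRange(cv2.cvtColor(k['image'],cv2.COLOR_RGB2HSV),lo,hi)[60:215,130:290]
      y,x=np.where(m);print(n,len(x),x.mean()+130,y.mean()+60,x.max()+130,y.max()+60)
```

```text
[[ 401.4  -72.7   55. ]
 [ 403.  -271.4   55. ]
 [ 549.9  -71.2   55. ]
 [ 552.1 -270.    55. ]]
[[ 419.3  -32.5    0. ]
 [ 379.8  -32.9    0. ]
 [ 419.4 -317.1    0. ]
 [ 380.6 -317.3    0. ]]
green 4273 191.01544582260706 166.4516732974491 233 197
green 4281 190.9154403176828 166.4980144825975 233 197
cap 94 254.3936170212766 82.15957446808511 260 88
cap 102 254.30392156862746 82.52941176470588 260 88
```

The near edge is at x≈402, with the tape from 380 to 419. The tray is about 0.5° off square, and the green tray and bottle haven't moved. I hand in.

```bash
python3 -c "
from plant import env
print(env.close_job())"
```

```text
the job is handed in; nothing more can be done
None
```

The job is handed in: I dragged the purple tray until its near edge lay over the tape, about 2 mm from the centre line and about 0.5° off square, with the mortar upright, the green tray and wash bottle unmoved, and the gripper clear.

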